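# Lock the vial box with its long pin

### The arm

A 7-joint arm with a two-finger parallel gripper is mounted at the origin on the work surface. World frame = base frame: x ahead of the robot, y to its left, z up, the work surface at z = 0. Lengths are in m, angles in rad, forces in N, time in s.
With the tool pointing down it reaches from about 0.4 to 0.85 m from the base axis. Payload 10.4 kg.
Tool frame: the origin (TCP) lies on the centre line of the jaws, within the pads' length; the fingertips stand 8 mm ahead of it and the grasp point (between the pads) lies 11 mm behind it; z points along the fingers, y is the direction in which the jaws open and shut (so a half turn about z gives the same grasp; the last joint's range is limited). The gripper opens to 85 mm and grips with 20 to 120 N. Pads are 22 mm wide; open, the fingers measure 114 mm over their backs; the gripper's body (76 mm by 85 mm) begins 54 mm behind the grasp point. The pads swing forward as they close: fully open they stand 13 mm farther back than shut.
Start: joints at [1.262, 0.332, -0.065, 1.46, 0.022, 1.35, -0.088], TCP at [0.176, -0.6, 0.239] pointing down, gripper open.
Joint ranges: [-2.6, 2.6], [-0.5, 2.12], [-1.47, 1.34], [0.16, 2.42], [-1.27, 4.41], [0.06, 2.06], [-2.6, 2.6]. Speed limits (rad/s): [2.22, 2.22, 2.79, 2.79, 3.14, 3.14, 3.14].

### API

Orientations are given as a unit quaternion [x, y, z, w].
In Python, from workcell import manip gives the robot as it stands.
- The arm moves only by the tool arm_command, never from a script. Its argument "targets" is text: rows parted by semicolons, each of 6 numbers parted by spaces: the shift along the tool's x, y, z in mm, then the turn, a rotation vector about the tool's x, y, z in rad. A call has 1 to 5 rows; each row shifts and turns the commanded pose from where the row before left it, along the tool's axes as they then stand; what a row does not reach is not made up. A row lasts 1/8 s, in which the tool goes at most 62.5 mm and 10.7 degrees, less where a joint would pass 70% of its speed; a pose out of reach is approached as far as the arm can. A call is refused whole if a number of a shift passes 62.5 or a number of a turn 0.188, either way. A call with a gripper value outside its range is refused whole. "grip" is the finger opening in mm, from 0 to 85.4, set as the call begins (left out, the last holds). The fingers move at their own pace and stop on an object; "squeeze" is the grip in N (left out, the last holds). Time passes only in rows, so rows that do not move let the fingers close. It gives the time, the measured TCP pose, the force and the opening at its end, in the units of the state.
- manip.get_obs(): the state, without advancing time (a new reading comes with each control period).
- manip.camera(name): name is "scene" or "top" or "wrist"; returns a dict with "frame" (384x512x3 uint8, red, green, blue), "vertical_fov" (degrees; the focal length in pixels is half the picture's height over the tangent of half this angle, whatever the lens; pixels are square), "cx", "cy" (the principal point, pixels), "rvec" (rotation vector, rad) and "tvec" (3), from world to camera coordinates, as OpenCV has them. Camera axes: x right, y down, z forward; pixel columns grow to the right and rows downward; lengths in m; the calibration is good to about 2 mm. A picture is of the moment at which its call begins. There is no depth.
- manip.hand_in(): hands the job in, once; it reports no verdict.
Trained networks look in a picture, given as the dict that the camera call returned (one of the last four; its "shot" number tells which), for a name from the list of things; names that differ only in an ending like _2 or _b are one class to them, and where a whole thing is asked for, a point or a joint stands for the part that bears it (a point fixed in the world has none). Each returns a list of dicts, best first, with "p" (0 to 1); they miss things now and then, are a little off and sometimes report something else, mostly with a low value. They report only what shows in the picture. A call takes as long as a camera call. They do not tell look-alikes from the thing itself.
- manip.search_frame(picture, name): "xyz" ([x, y, z] in m, in the coordinates of the camera as it stood for that picture, good to about 4 mm: the middle of the surface that is visible of it).
The state is a dict: "clock": time; "joint_pos": joint angles; "joint_velocities": joint speeds; "tau": joint torques, N m; "position": TCP position; "ee_rot": TCP orientation; "ft_force": force on the tool from outside, world axes, zero at the start; "torque": the same for the moment, N m; "grip_width": opening from 0.0 (shut) to 1.0 (fully open).
Only numpy, scipy, OpenCV 4.12 (cv2) and the standard library are available. Lean on these libraries where they do the work, as an engineer would, in place of code of your own. Each camera call takes 0.05 s, during which the arm holds its last target.

### The job

Slide the white cool box's lid fully shut, so that the hole in its tongue lines up with the two holes in the bracket on the end of the box. Then take the long locking pin from the grey rack and put it straight down through all three holes until its collar rests on the bracket, and let go.

Things in the scene. Friction and masses are not known exactly. Their poses are not given: they have to be found in the camera images.
- locking_pin: Long locking pin, upright in a rack well, the tallest thing there. Steel shank 14 mm thick, 70 long, foot tapered; round steel collar 46 across, 5 thick; round black grip 26 across, 44 tall (119 in all, 0.12 kg, yaw free). Origin: centre of the shank's lower end, 12 mm above the table at first; z up the pin: collar's underside at 70, grip from 75 to 119 mm. Must be lifted 40 mm to leave the well.
- rack: Fixed grey rack, 240 (x) x 70 x 52 mm tall, origin under its centre. Three wells 40 mm deep, 80 mm apart in a row along x, 1.5 mm play. They hold, in any order, the long pin (top 131 mm above the table), a like pin with a shank of 30 mm (top at 101), too short for the job, and a probe with a flat round dial 56 across (top at 88).
- clevis_hole (a point): Mouth centre of the top hole, on the steel bracket (82 x 66 mm) at one end of the fixed white box, 136 mm above the table. Axes: the box's; y = the way the lid opens, z up. Two level ears 8 mm thick, tops at 136 and 102 mm; the lid's 10 mm tongue goes between. All three holes are upright, 32 mm across, in line when shut; free below. Box 200 (x) x 270 (y) x 130 mm high at its rails.
- lid_grip (a point): Top centre of the grey upright rib on the sliding lid, 161 mm above the table. Rib 14 mm thick along the lid's travel (y), 90 long across it (x), 40 tall above the lid. Axes as the box. With the lid shut it lies 168 mm from clevis_hole along y.
- lid (a joint): How far the lid is open, in m: 0 fully shut against its stop (holes in line), up to 0.12 open. It slides along y, moves stiffly with about 2.5 N of friction and stays where it is left.
There are look-alikes about, which are no part of the job. What is shaped like the locking_pin but pink is not meant.

How it is judged:
On the way:
1. the lid is slid shut (within 10 mm of its stop) (value of joint lid below 0.01 m), for 0.2 s.
At the end, for the whole second after the job is handed in: The lid is shut within 10 mm of its stop, and the long pin is through all three holes: upright within 10 degrees, its lower end within 15 mm of the holes' line and 62 to 80 mm below the bracket's top (collar resting on the bracket), at rest (value of joint lid below 0.01 m and horizontal distance between locking_pin and clevis_hole below 0.015 m and z of locking_pin in the frame of clevis_hole between -0.08 and -0.062 m and angle between locking_pin's own z axis and vertical below 0.175 rad and linear speed of locking_pin below 0.02 m/s); the robot touches nothing.
It also fails if it takes over 51 s, if anything falls off the work surface, if the arm or the gripper's body presses on something with over 40 N, if the wrist force passes 120 N, or if a joint passes its speed limit or range.

## Working session

There is one attempt and no reset: what is moved stays moved. The work goes in short steps, Python scripts to look and compute and a tool call to move; the robot and the scene stay as the last step left them, time stands still between calls to the robot, and variables do not carry over. Pictures are saved under pics/ and viewed, and the job is handed in when it is done.

Besides the shell and the picture viewer there is one more tool, called after "Emit:" as name(argument=value, ...) on one line, values as JSON. arm_command: Moves the arm, as the interface text tells. Its arguments: {"type":"object","properties":{"targets":{"type":"string"},"grip":{"type":"number"},"squeeze":{"type":"number"}},"required":["targets"]}

```bash
mkdir -p pics; ls; cat > h.py <<'E'
from workcell import manip
import numpy as np, cv2
def cam(n):
    c=manip.camera(n); return c
def save(c,f): cv2.imwrite('pics/'+f,c['frame'][:,:,::-1])
def R(c): return cv2.Rodrigues(np.array(c['rvec'],float))[0]
def toworld(c,p): return R(c).T@(np.array(p)-np.array(c['tvec']).ravel())
def K(c):
    f=192/np.tan(np.radians(c['vertical_fov'])/2); return np.array([[f,0,c['cx']],[0,f,c['cy']],[0,0,1]])
def proj(c,P): return cv2.projectPoints(np.array(P,float).reshape(-1,3),np.array(c['rvec'],float),np.array(c['tvec'],float),K(c),None)[0].reshape(-1,2)
def ray(c,u,v,z):
    d=R(c).T@np.linalg.inv(K(c))@np.array([u,v,1.]); o=-R(c).T@np.array(c['tvec'],float).ravel()
    return o+d*(z-o[2])/d[2]
E
python3 - <<'E'
from h import *
o=manip.get_obs(); print(o)
for n in ['scene','top','wrist']:
    c=cam(n); save(c,n+'0.png'); print(n,c['vertical_fov'],c['cx'],c['cy'])
    for k in ['locking_pin','rack','clevis_hole','lid_grip']:
        try:
            for d in manip.search_frame(c,k)[:3]: print(k,round(d['p'],2),toworld(c,d['xyz']).round(3), proj(c,toworld(c,d['xyz'])).round())
        except Exception as e: print(k,e)
E
```

```text
pics
{'clock': 0.0, 'joint_pos': array([ 1.26240058,  0.33287387, -0.06474626,  1.46096752,  0.02160756,
        1.34991392, -0.08847773]), 'joint_velocities': array([-0.00336928, -0.00027754,  0.00082444,  0.00171946, -0.00051743,
        0.00022251, -0.00048449]), 'tau': array([ 7.94863190e-04, -6.25454950e+01,  4.95339639e-02, -3.91598189e+01,
        1.62830902e-02,  1.00338523e-02,  1.56036975e-05]), 'position': array([ 0.17611131, -0.59927701,  0.23850229]), 'ee_rot': array([ 9.89800842e-01,  1.42456155e-01, -1.35017004e-04, -7.20687298e-04]), 'ft_force': array([-0.35572578,  1.40530857,  0.68166081]), 'torque': array([ 0.02608622, -0.00692038, -0.03737531]), 'grip_width': 1.0017555539890666}
scene 44.17882823110991 260.55062503246836 188.82850069447107
locking_pin 0.91 [ 0.501 -0.174  0.076] [[251. 171.]]
locking_pin 0.64 [ 0.508 -0.278  0.094] [[229. 139.]]
rack 0.72 [ 0.518 -0.256  0.053] [[230. 157.]]
clevis_hole 0.98 [0.531 0.178 0.122] [[321. 291.]]
lid_grip 0.67 [0.53  0.23  0.122] [[337. 314.]]
top 44.920263254229425 263.30514609995447 182.42645976775538
locking_pin 0.82 [ 0.496 -0.283  0.089] [[357. 204.]]
locking_pin 0.69 [ 0.496 -0.176  0.08 ] [[306. 205.]]
rack 0.57 [ 0.508 -0.272  0.054] [[348. 200.]]
clevis_hole 0.95 [0.522 0.151 0.122] [[148. 192.]]
lid_grip 0.72 [0.527 0.204 0.126] [[121. 190.]]
wrist 58.230814642972284 256.750371187769 198.09081965349785
```

View pics/scene0.png

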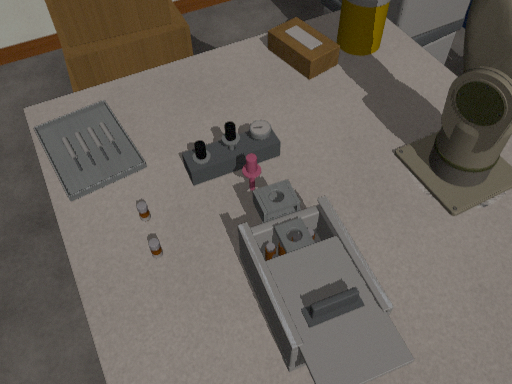

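View pics/top0.png

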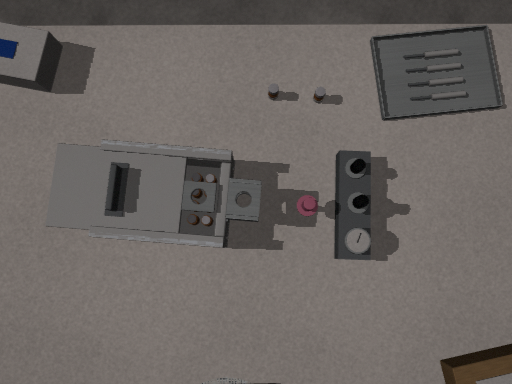

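View pics/wrist0.png

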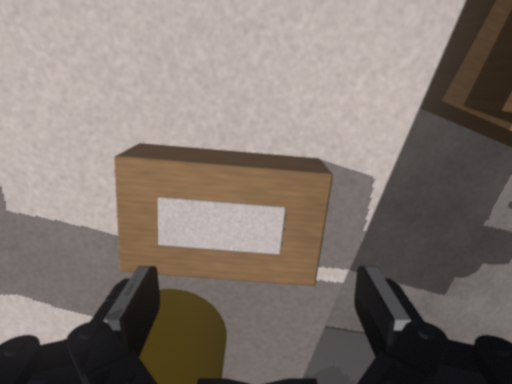

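```bash
python3 - <<'E'
import cv2
a=cv2.imread('pics/scene0.png')[105:185,170:300]; b=cv2.imread('pics/top0.png')[140:270,180:400]
a=cv2.resize(a,None,fx=5,fy=5,interpolation=3); b=cv2.resize(b,None,fx=3.5,fy=3.5,interpolation=3)
cv2.imwrite('pics/za.png',a*1);cv2.imwrite('pics/zb.png',b)
E
```

```text
(no output)
```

View pics/za.png

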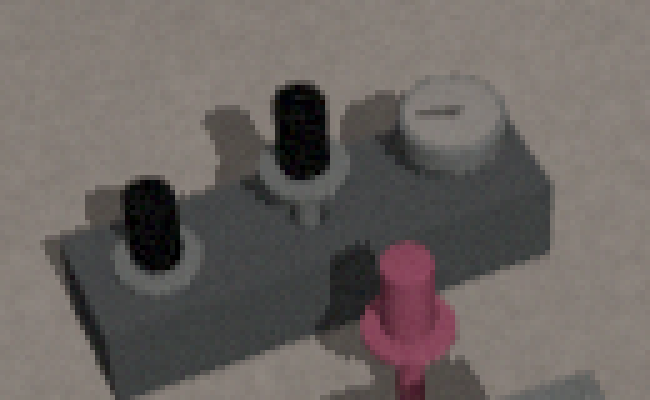

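View pics/zb.png

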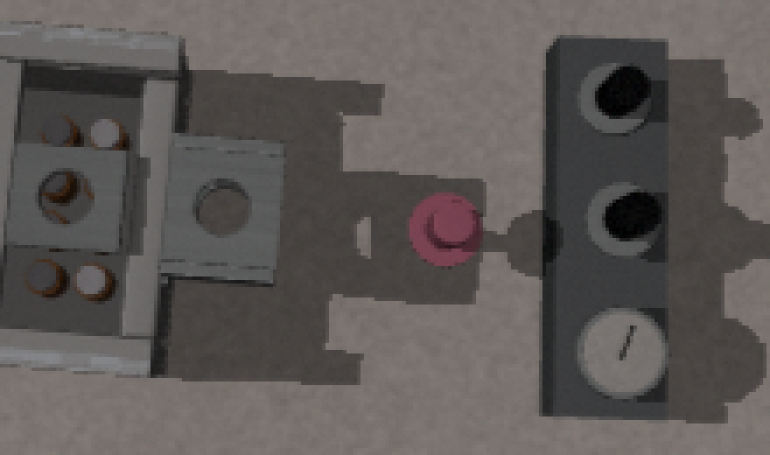

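```bash
python3 - <<'E'
import cv2
a=cv2.imread('pics/scene0.png')[175:384,230:420]; b=cv2.imread('pics/top0.png')[135:255,40:270]
a=cv2.resize(a,None,fx=2.8,fy=2.8,interpolation=3); b=cv2.resize(b,None,fx=3.4,fy=3.4,interpolation=3)
cv2.imwrite('pics/zc.png',cv2.convertScaleAbs(a,alpha=1.6));cv2.imwrite('pics/zd.png',cv2.convertScaleAbs(b,alpha=1.6))
E
python3 - <<'E'
from h import *
c=cam('top'); s=cam('scene')
print('collar',ray(c,357.7,202.6,.087), ray(s,231,138.6,.087),'griptop',ray(c,362.5,201.2,.131),ray(s,230,123.5,.131))
print('hole',ray(c,243.4,199.4,.136))
g=lambda u,v:(180+u/3.5,140+v/3.5)
p=ray(c,*g(284,143),.136);q=ray(c,*g(273,284),.136);print(p,q)
print('pink', ray(c,*g(445,229),.087))
for P in [[.5,-.25,.053],[.5,.15,.136]]: print(proj(c,P),proj(s,P))
E
```

```text
collar [ 0.50005505 -0.28535854  0.087     ] [ 0.50097831 -0.28096702  0.087     ] griptop [ 0.49853779 -0.28560877  0.131     ] [ 0.49777217 -0.2876529   0.131     ]
hole [ 0.50393057 -0.04416244  0.136     ]
[ 0.54134234 -0.08025953  0.136     ] [ 0.45994496 -0.0731518   0.136     ]
pink [ 0.49505148 -0.17769584  0.087     ]
[[338.32367143 204.30744689]] [[237.45197008 156.1037221 ]]
[[146.56023163 202.24838039]] [[327.98115555 268.28208649]]
```

View pics/zc.png

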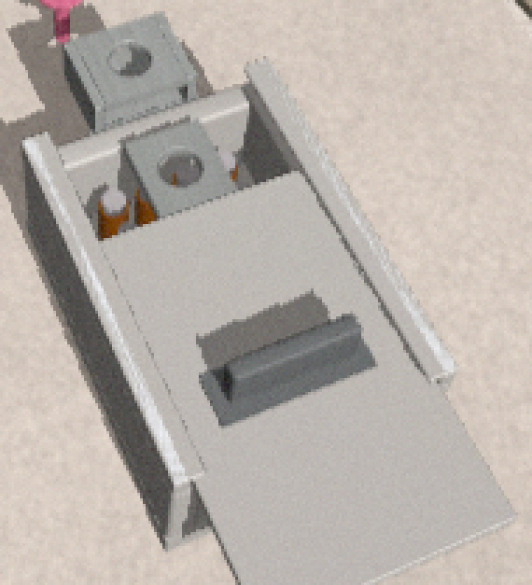

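View pics/zd.png

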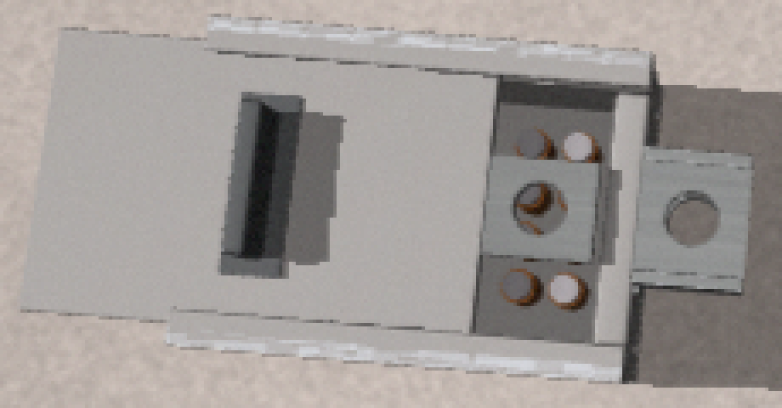

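```bash
python3 - <<'E'
from h import *
import cv2
c=cam('top'); s=cam('scene')
g=lambda u,v:(40+u/3.4,135+v/3.4); k=lambda u,v:(230+u/2.8,175+v/2.8)
def d(n,p,q):
    v=p-q; print(n,p.round(3),q.round(3),'deg',np.degrees(np.arctan2(v[1],v[0])).round(2))
d('rail+x',ray(c,*g(210,15),.13),ray(c,*g(650,52),.13))
d('rail-x',ray(c,*g(168,345),.13),ray(c,*g(622,382),.13))
print('hole', ray(c,*g(692,218),.136),ray(s,*k(130,60),.136))
print('tongue', ray(c,*g(540,208),.12),ray(s,*k(181,166),.12))
d('ribtop scene',ray(s,*k(352,322),.161),ray(s,*k(215,375),.161))
d('lid front',ray(c,*g(498,78),.121),ray(c,*g(470,332),.121))
o=-R(c).T@np.array(c['tvec']).ravel();print(o)
E
python3 - <<'E'
import cv2
b=cv2.imread('pics/top0.png')[150:230,95:140]
cv2.imwrite('pics/ze.png',cv2.convertScaleAbs(cv2.resize(b,None,fx=7,fy=7,interpolation=3),alpha=2))
E
```

```text
rail+x [0.631 0.246 0.13 ] [ 0.606 -0.019  0.13 ] deg 84.64
rail-x [0.433 0.263 0.13 ] [ 0.409 -0.003  0.13 ] deg 84.77
hole [ 0.50449941 -0.0444255   0.136     ] [ 0.5052765 -0.0421671  0.136    ]
tongue [0.51311667 0.04746991 0.12      ] [0.51219559 0.04782577 0.12      ]
ribtop scene [0.489 0.219 0.161] [0.583 0.209 0.161] deg 174.3
lid front [0.593 0.074 0.121] [0.439 0.088 0.121] deg -5.45
[ 0.40481236 -0.07087153  1.06679275]
```

View pics/ze.png

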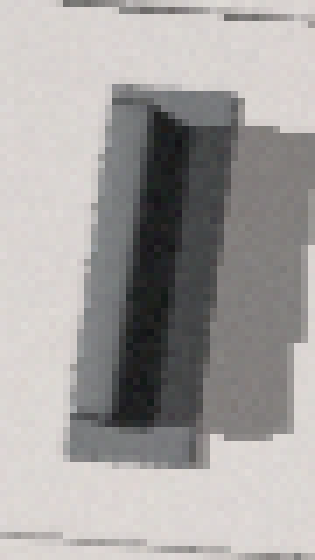

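```bash
cat >> h.py <<'E'
from scipy.spatial.transform import Rotation as Ro
def st():
    o=manip.get_obs(); r=Ro.from_quat(o['ee_rot']); M=r.as_matrix()
    return o,M
def plan(wps,yaw=None,step=60,maxturn=.18):
    """wps world pts; prints tool-frame rows; yaw reached over first rows"""
    o,M=st(); p=np.array(o['position']); x=M[:,0]; psi=np.arctan2(x[1],x[0]); yaw=psi if yaw is None else yaw
    print('at',p.round(4),'yaw',psi.round(4),'tilt',np.degrees(np.arccos(-M[2,2])).round(2),'t',o['clock'],'F',np.round(o['ft_force'],1),'g',round(o['grip_width'],3))
    n=0
    for w in wps:
        w=np.array(w); k=max(1,int(np.ceil(np.linalg.norm(w-p)/(step/1000))))
        for i in range(k):
            d=(w-p)/(k-i); tx=np.array([np.cos(psi),np.sin(psi),0]);ty=np.array([np.sin(psi),-np.cos(psi),0])
            t=-np.clip(yaw-psi,-maxturn,maxturn)
            print('%.0f %.0f %.0f 0 0 %.3f;'%(1000*d@tx,1000*d@ty,-1000*d[2],t),end='\n' if n%5==4 else ' '); n+=1
            p=p+d; psi-=t
    print()
E
python3 - <<'E'
from h import *
plan([(.38,-.47,.239),(.52,-.2,.239),(.5285,.2149,.225)],-.0925,55)
E
```

```text
at [ 0.1762 -0.5997  0.2393] yaw 0.2858 tilt 0.01 t 0.95 F [ 0.4 -0.4 -0. ] g 0.997
46 -13 0 0 0 0.180; 43 -21 0 0 0 0.180; 39 -29 0 0 0 0.018; 38 -30 0 0 0 -0.000; 38 -30 0 0 0 -0.000;
19 -47 -0 0 0 -0.000; 19 -47 -0 0 0 -0.000; 19 -47 -0 0 0 -0.000; 19 -47 -0 0 0 -0.000; 19 -47 -0 0 0 -0.000;
19 -47 -0 0 0 -0.000; -4 -52 2 0 0 -0.000; -4 -52 2 0 0 -0.000; -4 -52 2 0 0 -0.000; -4 -52 2 0 0 -0.000;
-4 -52 2 0 0 -0.000; -4 -52 2 0 0 -0.000; -4 -52 2 0 0 -0.000; -4 -52 2 0 0 -0.000;
```

Emit:
arm_command(targets="46 -13 0 0 0 0.18; 43 -21 0 0 0 0.18; 39 -29 0 0 0 0.018; 38 -30 0 0 0 0; 38 -30 0 0 0 0", grip=50)

```text
clock: 1.58
position: [0.3807, -0.4691, 0.2395]
ee_rot: [0.999, -0.046, 0.0, 0.0]
ft_force: [0.7, -0.5, 0.1]
grip_width: 0.59
```

Emit:
arm_command(targets="19 -47 0 0 0 0; 19 -47 0 0 0 0; 19 -47 0 0 0 0; 19 -47 0 0 0 0; 19 -47 0 0 0 0")

```text
clock: 2.2
position: [0.4963, -0.2433, 0.2396]
ee_rot: [0.999, -0.046, 0.0, 0.0]
ft_force: [1.2, -0.2, -0.0]
grip_width: 0.582
```

```bash
python3 - <<'E'
from h import *
plan([(.52,-.2,.239),(.5285,.2149,.225)],-.0925,55)
E
```

```text
at [ 0.4963 -0.2433  0.2396] yaw -0.0924 tilt 0.04 t 2.2 F [ 1.2 -0.2 -0. ] g 0.582
20 -45 1 0 0 0.000; -4 -52 2 0 0 -0.000; -4 -52 2 0 0 -0.000; -4 -52 2 0 0 -0.000; -4 -52 2 0 0 -0.000;
-4 -52 2 0 0 -0.000; -4 -52 2 0 0 -0.000; -4 -52 2 0 0 -0.000; -4 -52 2 0 0 -0.000;
```

Emit:
arm_command(targets="20 -45 1 0 0 0; -4 -52 2 0 0 0; -4 -52 2 0 0 0; -4 -52 2 0 0 0; -4 -52 2 0 0 0")

```text
clock: 2.82
position: [0.5229, 0.0084, 0.2305]
ee_rot: [0.999, -0.046, 0.0, 0.0]
ft_force: [0.5, -0.2, 0.9]
grip_width: 0.586
```

Emit:
arm_command(targets="-4 -52 2 0 0 0; -4 -52 2 0 0 0; -4 -52 2 0 0 0; -4 -52 2 0 0 0; 0 0 0 0 0 0")

```text
clock: 3.45
position: [0.5247, 0.2203, 0.2222]
ee_rot: [0.999, -0.043, -0.0, -0.001]
ft_force: [0.2, -0.7, 0.3]
grip_width: 0.584
```

```bash
python3 - <<'E'
from h import *
plan([(.5285,.2149,.142)],-.0925,45)
c=cam('wrist'); save(c,'w1.png')
for k in ['lid_grip','clevis_hole']:
    for d in manip.search_frame(c,k)[:3]: print(k,round(d['p'],2),toworld(c,d['xyz']).round(3))
P=[(.5285,.2149,.161)]; ax=np.array([.9957,-.0924,0]); ay=np.array([.0924,.9957,0])
im=c['frame'][:,:,::-1].copy()
for a in(-.045,.045):
  for b in(-.007,.007):
    u=proj(c,np.array(P[0])+a*ax+b*ay)[0]; cv2.circle(im,(int(u[0]),int(u[1])),3,(0,0,255),1)
cv2.imwrite('pics/w1m.png',im)
E
```

```text
at [0.5247 0.2203 0.2222] yaw -0.0853 tilt 0.13 t 3.45 F [ 0.2 -0.7  0.3] g 0.584
2 3 40 0 0 0.007; 2 3 40 0 0 -0.000; 
lid_grip 0.57 [0.535 0.211 0.119]
clevis_hole 0.67 [0.545 0.186 0.123]
```

View pics/w1m.png

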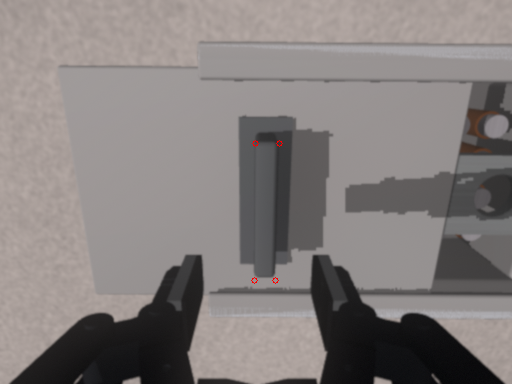

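Emit:
arm_command(targets="4 4 40 0 0 0.007; 2 2 39 0 0 0; 0 0 0 0 0 0")

```text
clock: 3.98
position: [0.5306, 0.2062, 0.141]
ee_rot: [0.999, -0.051, -0.002, 0.001]
ft_force: [-1.0, -0.3, 1.1]
grip_width: 0.584
```

```bash
python3 - <<'E'
from h import *
plan([(.5183+.002,.120,.142),(.5183+.001,.106,.142)],-.0925,20)
E
```

```text
at [0.5306 0.2062 0.141 ] yaw -0.1019 tilt 0.29 t 3.975 F [-1.  -0.3  1.1] g 0.584
-0 17 -0 0 0 -0.009; -0 17 -0 0 0 -0.000; -0 17 -0 0 0 -0.000; -0 17 -0 0 0 -0.000; -0 17 -0 0 0 -0.000;
0 14 -0 0 0 -0.000;
```

Emit:
arm_command(targets="0 17 0 0 0 -0.009; 0 17 0 0 0 0; 0 17 0 0 0 0; 0 17 0 0 0 0; 0 8 0 0 0 0")

```text
clock: 4.6
position: [0.5251, 0.1314, 0.1438]
ee_rot: [0.999, -0.046, 0.001, 0.0]
ft_force: [1.7, 2.1, 1.0]
grip_width: 0.586
```

```bash
python3 - <<'E'
from h import *
plan([(.5193,.106,.142)],-.0925,20)
E
```

```text
at [0.5251 0.1314 0.1438] yaw -0.0921 tilt 0.07 t 4.6 F [1.7 2.1 1. ] g 0.586
-2 13 1 0 0 0.000; -2 13 1 0 0 -0.000;
```

Emit:
arm_command(targets="-1 10 1 0 0 0; -1 8 0 0 0 0; 0 4 0 0 0 0")

```text
clock: 4.97
position: [0.5205, 0.1109, 0.1422]
ee_rot: [0.999, -0.045, -0.0, 0.0]
ft_force: [1.7, 3.0, 0.0]
grip_width: 0.587
```

Emit:
arm_command(targets="0 3 0 0 0 0; 0 0 0 0 0 0")

```text
clock: 5.22
position: [0.5201, 0.108, 0.1421]
ee_rot: [0.999, -0.045, -0.0, 0.0]
ft_force: [-0.5, -0.1, 0.4]
grip_width: 0.585
```

```bash
python3 - <<'E'
from h import *
plan([(.5193,.106,.142)],-.0925,20)
c=cam('top');save(c,'t2.png')
b=c['frame'][135:255,40:270,::-1]
cv2.imwrite('pics/t2z.png',cv2.convertScaleAbs(cv2.resize(b,None,fx=3.4,fy=3.4,interpolation=3),alpha=1.6))
E
```

```text
at [0.5201 0.108  0.1421] yaw -0.0904 tilt 0.06 t 5.225 F [-0.5 -0.1  0.4] g 0.585
-1 2 0 0 0 0.002;
```

View pics/t2z.png

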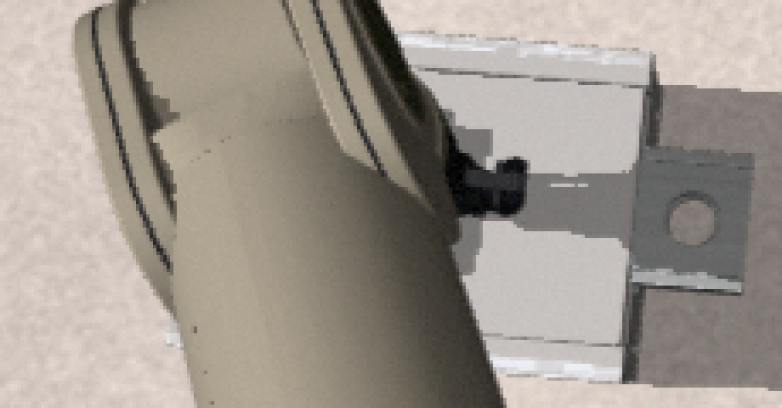

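Emit:
arm_command(targets="0 2 0 0 0 0; 0 2 0 0 0 0; 0 0 0 0 0 0")

```text
clock: 5.65
position: [0.5197, 0.1049, 0.1421]
ee_rot: [0.999, -0.045, -0.0, -0.0]
ft_force: [0.6, 4.2, -2.8]
grip_width: 0.585
```

Emit:
arm_command(targets="0 2 0 0 0 0; 0 2 0 0 0 0; 0 0 0 0 0 0")

```text
clock: 6.02
position: [0.5198, 0.1048, 0.1421]
ee_rot: [0.999, -0.043, 0.001, -0.003]
ft_force: [6.7, 18.0, -11.3]
grip_width: 0.589
```

Emit:
arm_command(targets="0 -6 0 0 0 0; 0 -6 0 0 0 0; 0 0 -40 0 0 0; 0 0 -50 0 0 0; 0 20 0 0 0 0", grip=62)

```text
clock: 6.65
position: [0.5206, 0.094, 0.2364]
ee_rot: [0.999, -0.044, 0.003, -0.0]
ft_force: [0.9, -0.1, -0.4]
grip_width: 0.73
```

```bash
python3 - <<'E'
from h import *
plan([(.4995,-.284,.23)],-.0925,58)
E
```

```text
at [0.5206 0.094  0.2364] yaw -0.0881 tilt 0.38 t 6.65 F [ 0.9 -0.1 -0.4] g 0.73
2 54 1 0 0 0.004; 2 54 1 0 0 -0.000; 2 54 1 0 0 -0.000; 2 54 1 0 0 -0.000; 2 54 1 0 0 -0.000;
2 54 1 0 0 -0.000; 2 54 1 0 0 -0.000;
```

Emit:
arm_command(targets="2 54 1 0 0 0.004; 2 54 1 0 0 0; 2 54 1 0 0 0; 2 54 1 0 0 0; 2 54 1 0 0 0")

```text
clock: 7.28
position: [0.5033, -0.1794, 0.2276]
ee_rot: [0.999, -0.047, 0.0, 0.0]
ft_force: [0.7, 0.1, 0.0]
grip_width: 0.725
```

Emit:
arm_command(targets="2 54 1 0 0 0; 2 30 1 0 0 0; 0 0 0 0 0 0")

```text
clock: 7.65
position: [0.4986, -0.2644, 0.2249]
ee_rot: [0.999, -0.05, -0.001, 0.0]
ft_force: [0.2, 0.3, -0.0]
grip_width: 0.727
```

```bash
python3 - <<'E'
from h import *
plan([(.4995,-.284,.23)],-.0925,58)
c=cam('wrist'); save(c,'w2.png')
for k in ['locking_pin','rack']:
    for d in manip.search_frame(c,k)[:3]: print(k,round(d['p'],2),toworld(c,d['xyz']).round(3))
im=c['frame'][:,:,::-1].copy()
for z,r in((.087,.023),(.131,.013)):
  t=np.linspace(0,6.28,24)
  for u in proj(c,np.c_[.4995+r*np.cos(t),-.284+r*np.sin(t),0*t+z]): cv2.circle(im,(int(u[0]),int(u[1])),1,(0,0,255),-1)
cv2.imwrite('pics/w2m.png',im)
c=cam('top'); save(c,'t3.png')
b=c['frame'][140:260,160:390,::-1]
cv2.imwrite('pics/t3z.png',cv2.convertScaleAbs(cv2.resize(b,None,fx=3.4,fy=3.4,interpolation=3),alpha=1.6))
E
```

```text
at [ 0.4986 -0.2644  0.2249] yaw -0.0992 tilt 0.08 t 7.65 F [ 0.2  0.3 -0. ] g 0.727
3 19 -5 0 0 -0.007; 
locking_pin 0.95 [ 0.503 -0.189  0.09 ]
locking_pin 0.63 [ 0.51  -0.282  0.103]
rack 0.59 [ 0.535 -0.282  0.049]
```

View pics/w2m.png

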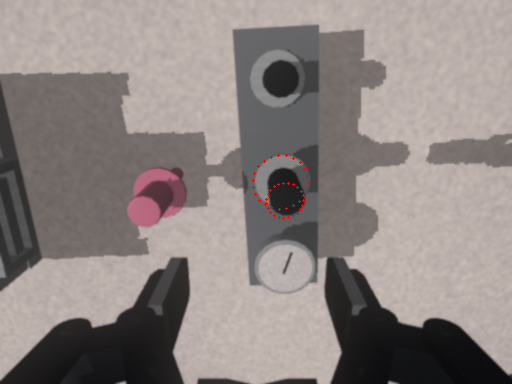

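View pics/t3z.png

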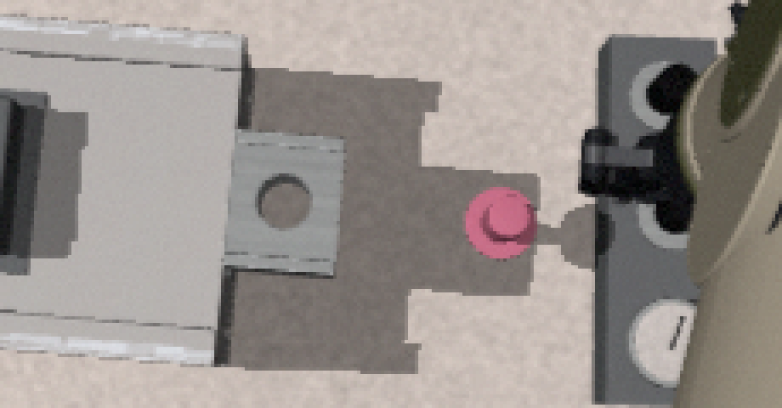

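Emit:
arm_command(targets="3 19 0 0 0 -0.007; 0 0 0 0 0 0; 0 0 30 0 0 0")

```text
clock: 8.22
position: [0.5023, -0.2813, 0.197]
ee_rot: [0.999, -0.044, 0.002, 0.001]
ft_force: [1.3, -0.1, -0.7]
grip_width: 0.721
```

```bash
python3 - <<'E'
from h import *
plan([(.4995,-.284,.102)],-.0925,50)
E
```

```text
at [ 0.5023 -0.2813  0.197 ] yaw -0.0878 tilt 0.25 t 8.225 F [ 1.3 -0.1 -0.7] g 0.721
-1 1 47 0 0 0.005; -1 1 47 0 0 -0.000;
```

Emit:
arm_command(targets="-1 1 30 0 0 0.003; -1 0 30 0 0 0; 0 0 20 0 0 0; 0 0 14 0 0 0; 0 0 0 0 0 0")

```text
clock: 8.85
position: [0.4985, -0.281, 0.1006]
ee_rot: [0.999, -0.045, -0.001, -0.0]
ft_force: [-0.2, 0.1, -0.2]
grip_width: 0.725
```

```bash
python3 - <<'E'
from h import *
plan([(.4995,-.284,.102)],-.0925,50)
E
```

```text
at [ 0.4985 -0.281   0.1006] yaw -0.0902 tilt 0.09 t 8.85 F [-0.2  0.1 -0.2] g 0.725
1 3 -1 0 0 0.002;
```

Emit:
arm_command(targets="1 3 -1 0 0 0; 0 0 0 0 0 0; 0 0 0 0 0 0; 0 0 0 0 0 0; 0 0 0 0 0 0", grip=10, squeeze=50)

```text
clock: 9.48
position: [0.5003, -0.285, 0.1034]
ee_rot: [0.999, -0.045, 0.001, 0.001]
ft_force: [-0.6, -0.6, 5.8]
grip_width: 0.289
```

```bash
python3 - <<'E'
from h import *
plan([(.4995,-.284,.102)],-.0925,50)
c=cam('scene'); save(c,'s4.png'); c=cam('wrist'); save(c,'w4.png')
E
```

```text
at [ 0.5003 -0.285   0.1034] yaw -0.0904 tilt 0.13 t 9.475 F [-0.6 -0.6  5.8] g 0.289
-1 -1 1 0 0 0.002;
```

View pics/w4.png

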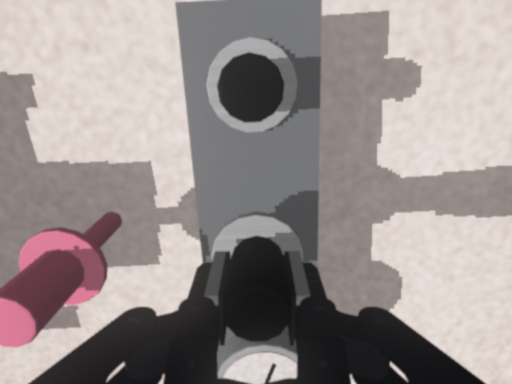

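Emit:
arm_command(targets="0 0 -10 0 0 0; 0 0 -20 0 0 0; 0 0 -30 0 0 0; 0 0 -30 0 0 0; 0 0 0 0 0 0", squeeze=70)

```text
clock: 10.2
position: [0.5007, -0.2846, 0.1951]
ee_rot: [0.999, -0.045, 0.002, 0.001]
ft_force: [-0.5, -0.3, -1.7]
grip_width: 0.286
```

Emit:
arm_command(targets="0 0 -30 0 0 0; 0 0 -30 0 0 0; 0 0 0 0 0 0; 0 0 0 0 0 0")

```text
clock: 10.7
position: [0.4991, -0.284, 0.2509]
ee_rot: [0.999, -0.045, -0.001, -0.0]
ft_force: [-0.1, -0.3, -1.3]
grip_width: 0.286
```

```bash
python3 - <<'E'
from h import *
plan([(.5045,-.0435,.26)],-.0925,40)
c=cam('scene'); save(c,'s5.png'); 
b=c['frame'][50:200,150:350,::-1]
cv2.imwrite('pics/s5z.png',cv2.convertScaleAbs(cv2.resize(b,None,fx=4,fy=4,interpolation=3),alpha=1.6))
E
```

```text
at [ 0.4991 -0.284   0.2509] yaw -0.09 tilt 0.11 t 10.7 F [-0.1 -0.3 -1.3] g 0.286
-2 -34 -1 0 0 0.002; -2 -34 -1 0 0 -0.000; -2 -34 -1 0 0 -0.000; -2 -34 -1 0 0 -0.000; -2 -34 -1 0 0 -0.000;
-2 -34 -1 0 0 -0.000; -2 -34 -1 0 0 -0.000;
```

View pics/s5z.png

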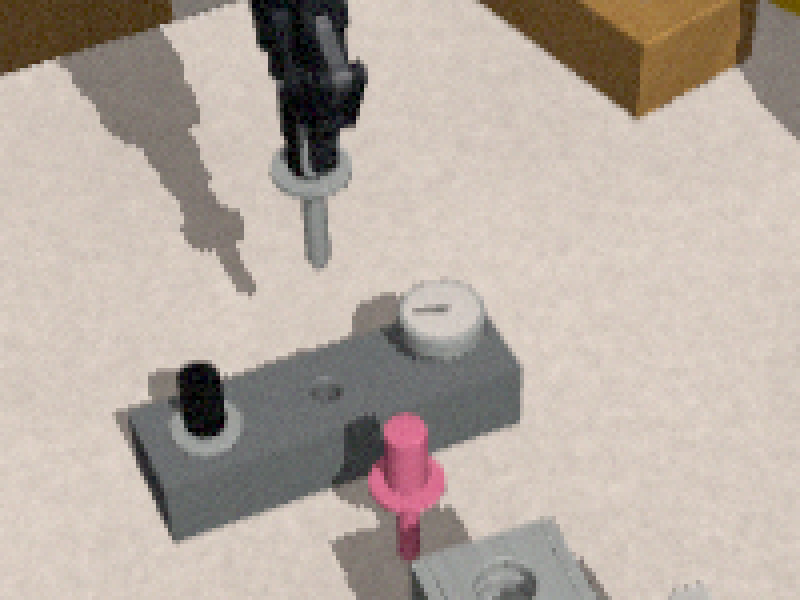

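Emit:
arm_command(targets="-2 -34 -2 0 0 0.002; -2 -34 -2 0 0 0; -2 -34 -2 0 0 0; -2 -34 -2 0 0 0; -2 -34 -2 0 0 0")

```text
clock: 11.38
position: [0.5046, -0.113, 0.2611]
ee_rot: [0.999, -0.046, -0.001, -0.0]
ft_force: [1.2, 0.4, -1.5]
grip_width: 0.288
```

Emit:
arm_command(targets="-2 -34 0 0 0 0; -2 -34 0 0 0 0; 0 0 0 0 0 0; 0 0 0 0 0 0")

```text
clock: 11.88
position: [0.5071, -0.0468, 0.2614]
ee_rot: [0.999, -0.046, -0.001, 0.0]
ft_force: [-0.8, -0.5, -1.3]
grip_width: 0.287
```

```bash
python3 - <<'E'
from h import *
plan([(.5045,-.0435,.25)],-.0925,40)
c=cam('scene'); s=cam('top'); w=cam('wrist')
for n,q,(y,x) in(('s6',c,(100,180)),('t6',s,(110,160))):
  b=q['frame'][y:y+150,x:x+200,::-1]
  cv2.imwrite('pics/%sz.png'%n,cv2.convertScaleAbs(cv2.resize(b,None,fx=4,fy=4,interpolation=3),alpha=1.6))
save(w,'w6.png')
E
```

```text
at [ 0.5071 -0.0468  0.2614] yaw -0.0926 tilt 0.08 t 11.875 F [-0.8 -0.5 -1.3] g 0.287
-3 -3 11 0 0 -0.000;
```

View pics/s6z.png

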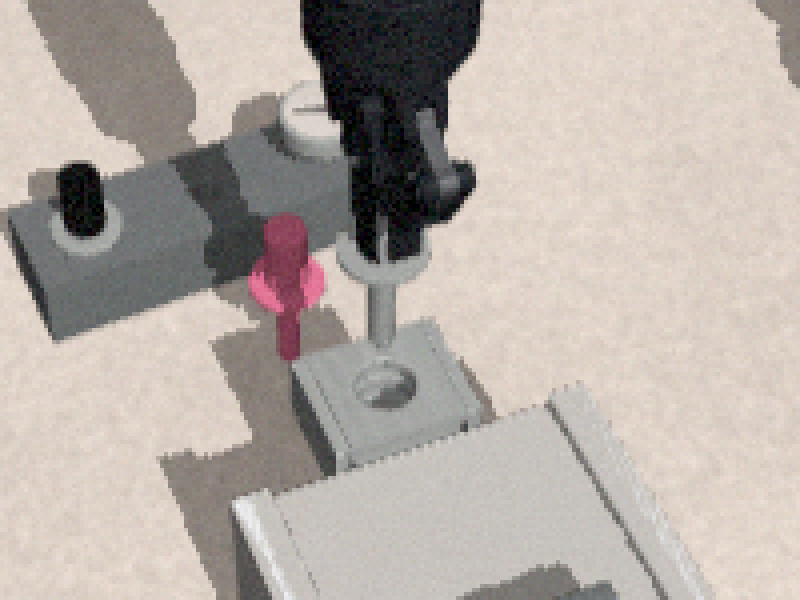

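View pics/w6.png

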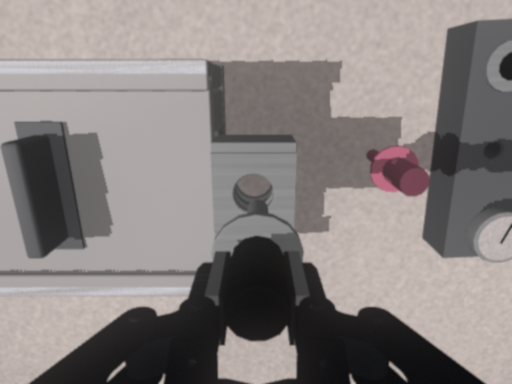

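View pics/t6z.png

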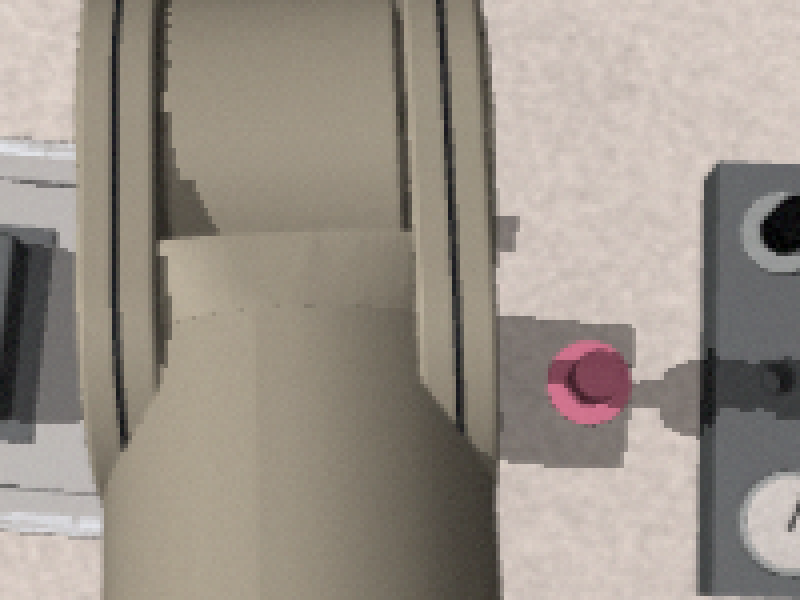

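```bash
python3 - <<'E'
from h import *
plan([(.5045,-.0435,.25)],-.0925,40)
w=cam('wrist'); c=cam('scene')
print('hole wrist',ray(w,254,191,.136),'scene',ray(c,180+386/4,100+386/4,.136))
p=manip.get_obs()['position']
print(proj(c,[(p[0],p[1],p[2]-.09),(p[0],p[1],p[2]-.02)]),proj(w,[(p[0],p[1],p[2]-.09),(p[0],p[1],p[2]-.02)]))
print(180+380/4,100+348/4)
E
```

```text
at [ 0.5073 -0.0472  0.2619] yaw -0.0939 tilt 0.04 t 12.025 F [ 0.3  0.3 -1. ] g 0.29
-3 -3 12 0 0 -0.001; 
hole wrist [ 0.5074837  -0.04445291  0.136     ] scene [ 0.5052333  -0.04193422  0.136     ]
[[274.75219349 184.54140881]
 [275.39219745 161.90459116]] [[257.11102079 206.65129136]
 [257.36223984 255.29852754]]
275.0 187.0
```

Emit:
arm_command(targets="-2 -4 10 0 0 0; 0 0 10 0 0 0; 0 0 10 0 0 0; 0 0 0 0 0 0; 0 0 0 0 0 0")

```text
clock: 12.75
position: [0.5061, -0.0419, 0.2325]
ee_rot: [0.999, -0.046, 0.0, 0.0]
ft_force: [0.0, -0.9, -0.7]
grip_width: 0.292
```

```bash
python3 - <<'E'
from h import *
plan([(.5055,-.0435,.156)],-.0925,20)
c=cam('scene')
b=c['frame'][100:250,180:380,::-1]
cv2.imwrite('pics/s7z.png',cv2.convertScaleAbs(cv2.resize(b,None,fx=4,fy=4,interpolation=3),alpha=1.6))
E
```

```text
at [ 0.5061 -0.0419  0.2325] yaw -0.0922 tilt 0.02 t 12.75 F [ 0.  -0.9 -0.7] g 0.292
-0 0 19 0 0 0.000; -0 0 19 0 0 -0.000; -0 0 19 0 0 -0.000; -0 0 19 0 0 -0.000;
```

View pics/s7z.png

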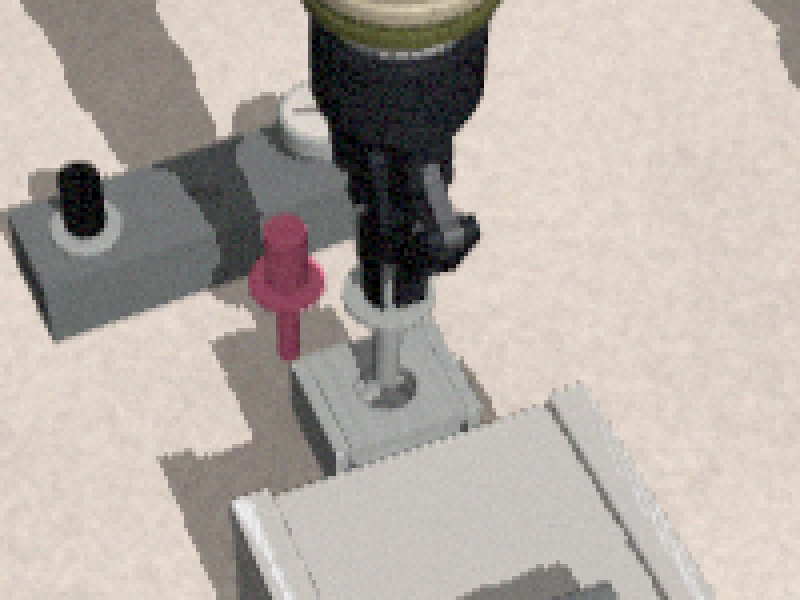

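Emit:
arm_command(targets="0 0 10 0 0 0; 0 0 12 0 0 0; 0 0 12 0 0 0; 0 0 10 0 0 0; 0 0 0 0 0 0")

```text
clock: 13.42
position: [0.5054, -0.0419, 0.1873]
ee_rot: [0.999, -0.046, -0.001, -0.0]
ft_force: [0.8, 0.5, -1.0]
grip_width: 0.287
```

Emit:
arm_command(targets="0 0 10 0 0 0; 0 0 8 0 0 0; 0 0 6 0 0 0; 0 0 2 0 0 0; 0 0 0 0 0 0")

```text
clock: 14.05
position: [0.5059, -0.0419, 0.1623]
ee_rot: [0.999, -0.046, -0.0, 0.0]
ft_force: [-0.8, -0.1, -0.5]
grip_width: 0.291
```

Emit:
arm_command(targets="0 0 2 0 0 0; 0 0 2 0 0 0; 0 0 0 0 0 0")

```text
clock: 14.42
position: [0.5058, -0.0419, 0.1582]
ee_rot: [0.999, -0.046, -0.0, 0.0]
ft_force: [-1.1, -0.0, -1.3]
grip_width: 0.285
```

Emit:
arm_command(targets="0 0 1 0 0 0; 0 0 1 0 0 0; 0 0 0 0 0 0")

```text
clock: 14.8
position: [0.5062, -0.042, 0.1576]
ee_rot: [0.999, -0.046, 0.001, 0.0]
ft_force: [-5.4, -0.5, 11.3]
grip_width: 0.283
```

Emit:
arm_command(targets="0 0 1 0 0 0; 0 0 1 0 0 0; 0 0 0 0 0 0")

```text
clock: 15.18
position: [0.5063, -0.042, 0.1575]
ee_rot: [0.999, -0.046, 0.001, 0.001]
ft_force: [-15.0, -0.7, 31.0]
grip_width: 0.291
```

Collar is on the bracket; ease back, release slowly, and withdraw.

Emit:
arm_command(targets="0 0 -3 0 0 0; 0 0 0 0 0 0")

```text
clock: 15.42
position: [0.5062, -0.0419, 0.1576]
ee_rot: [0.999, -0.046, 0.0, 0.0]
ft_force: [-2.2, 0.7, 6.9]
grip_width: 0.286
```

Emit:
arm_command(targets="0 0 0 0 0 0; 0 0 0 0 0 0; 0 0 0 0 0 0; 0 0 0 0 0 0", grip=62)

```text
clock: 15.92
position: [0.5059, -0.0419, 0.1572]
ee_rot: [0.999, -0.046, -0.0, 0.0]
ft_force: [-0.4, 0.2, -0.4]
grip_width: 0.726
```

Emit:
arm_command(targets="0 0 -10 0 0 0; 0 0 -25 0 0 0; 0 0 -40 0 0 0; 0 0 -50 0 0 0; 0 0 0 0 0 0")

```text
clock: 16.55
position: [0.5077, -0.0417, 0.2869]
ee_rot: [0.999, -0.046, 0.004, 0.0]
ft_force: [-0.4, 1.0, -0.3]
grip_width: 0.725
```

Emit:
arm_command(targets="0 50 0 0 0 0; 0 50 0 0 0 0; 0 50 0 0 0 0; 0 0 0 0 0 0")

```text
clock: 17.05
position: [0.4907, -0.1956, 0.2817]
ee_rot: [0.999, -0.049, -0.001, 0.0]
ft_force: [-0.0, 1.6, 1.0]
grip_width: 0.726
```

```bash
python3 - <<'E'
from h import *
plan([(.5055,-.0435,.156)],-.0925,20)
c=cam('scene'); t=cam('top')
im=c['frame'][:,:,::-1].copy()
b=im[130:280,220:420]
cv2.imwrite('pics/s8z.png',cv2.convertScaleAbs(cv2.resize(b,None,fx=4,fy=4,interpolation=3),alpha=1.6))
b=t['frame'][130:260,160:360,::-1]
cv2.imwrite('pics/t8z.png',cv2.convertScaleAbs(cv2.resize(b,None,fx=4,fy=4,interpolation=3),alpha=1.6))
E
```

```text
at [ 0.4907 -0.1956  0.2817] yaw -0.099 tilt 0.08 t 17.05 F [-0.   1.6  1. ] g 0.726
-0 -15 13 0 0 -0.006; 0 -15 13 0 0 -0.000; 0 -15 13 0 0 -0.000; 0 -15 13 0 0 -0.000; 0 -15 13 0 0 -0.000;
0 -15 13 0 0 -0.000; 0 -15 13 0 0 -0.000; 0 -15 13 0 0 -0.000; 0 -15 13 0 0 -0.000; 0 -15 13 0 0 -0.000;
```

View pics/s8z.png

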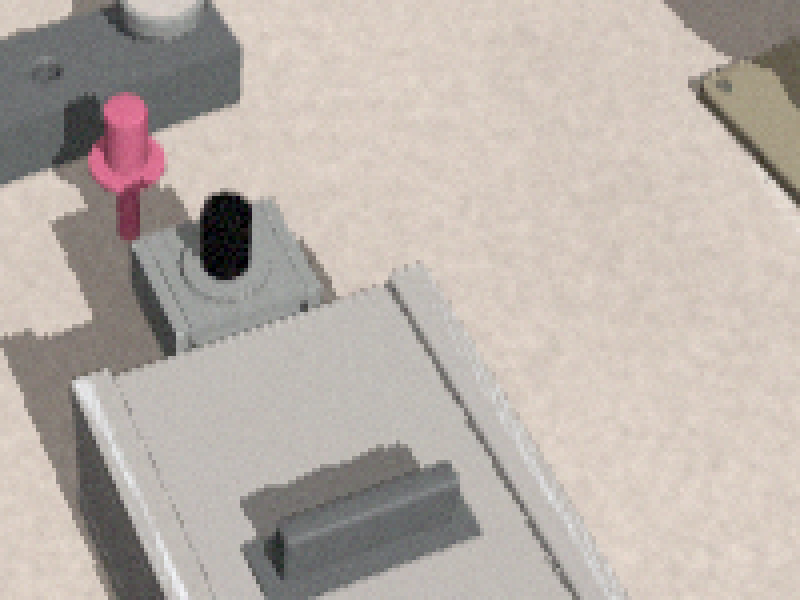

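View pics/t8z.png

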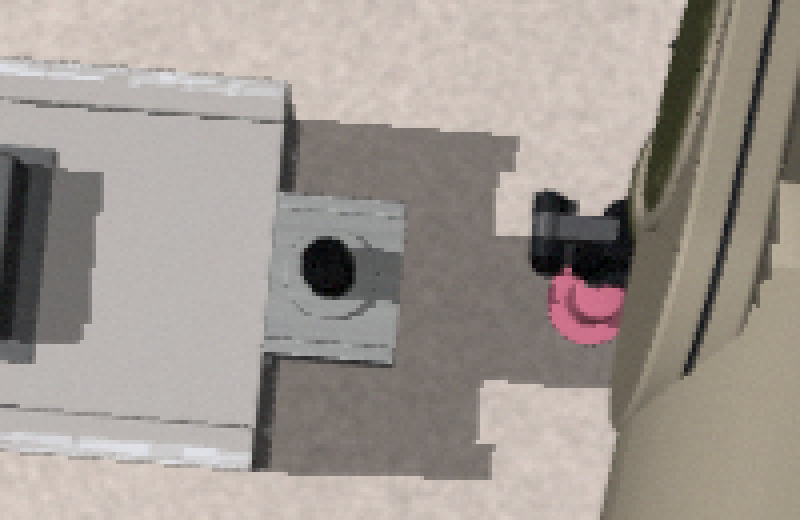

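```bash
python3 - <<'E'
from h import *
t=cam('top'); print(ray(t,160+333/4,130+276/4,.141))
print(manip.hand_in())
E
```

```text
[ 0.5042059  -0.04400944  0.141     ]
the job is handed in; nothing more can be done
None
```

I slid the lid shut and put the long pin down through the holes until its collar rested on the bracket. I then let go, backed the gripper away and handed the job in at about 17 s of the 51 s allowed. The hand-in gives no verdict.

- **Lid:** I pushed the rib until it stopped, with about 18 N on the tool. Both cameras then showed the lid shut and the holes in line. I did not measure the gap at the stop any more finely than that.
- **Pin:** I took it from the middle well, since its shank showed above the rack while the other black pin's collar sat on the rack. While lowering it I felt no contact until the collar touched the bracket, at the expected height.
- **Force:** The force on the wrist peaked at about 34 N as the collar seated (limit 120 N).
- **Final check:** The pictures show the pin upright with its collar flat on the bracket. The collar's centre was about 1 mm from where I had measured the hole; the hole estimates from the three cameras differed by about 3 mm.
- **Clearance:** The gripper was open and clear of everything. The pink look-alike and the other things in the rack looked undisturbed.

No check failed.

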